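Push the check weights through the gate into their parking slot

ROBOT

A 6-joint arm with a two-finger parallel gripper is mounted at the origin on a cart in front of the work surface, level with it; the furniture and walls round the work are solid. World frame = base frame: x ahead of the robot, y to its left, z up, the work surface at z = 0. Lengths are in m, angles in rad, forces in N, time in s.
With the tool pointing down it reaches from about 0.325 to 0.9 m from the base axis. Payload 3.5 kg.
Tool frame: the origin (TCP) lies between the finger pads; the fingertips stand ctrl.tip_reach ahead of it and the grasp point (between the pads) lies 6 mm ahead of it (ctrl.tip_reach is the distance from the TCP to the fingertips, in m); z points along the fingers, x is the direction in which the jaws open and shut, and the axes are right-handed (so a half turn about z gives the same grasp; the last joint's range is limited). The gripper opens to 85 mm and grips with 20 to 120 N. Pads are 22 mm wide; open, the fingers measure 114 mm over their backs; the gripper's body (76 mm by 85 mm) begins 54 mm behind the grasp point. The pads swing forward as they close: fully open they stand 13 mm farther back than shut.
Start: joints at [1.228, 0.276, -0.026, 1.268, 0, 1.467], TCP at [0.148, 0.607, 0.256] pointing down, gripper open.
Joint ranges: [-3.12, 3.12], [-0.85, 1.88], [-1.08, 1.24], [-1.95, 2.15], [-1.57, 1.53], [-3.14, 3.14]. Speed limits (rad/s): [2.57, 2.57, 3.14, 3.14, 3.14, 3.14].

INTERFACE

Orientations are given as [roll, pitch, yaw] about the fixed x, y, z axes, in that order (R = Rz(yaw) Ry(pitch) Rx(roll)).
In Python, from workcell import ctrl, imaging, sign_off gives the robot as it stands.
- The arm moves only by the shell command python3 -m pendant 'ROWS' [OPENING]. ROWS is JSON, a list of rows, each an object of numbers: "x", "y", "z": the shift along the tool's x, y, z in m; "roll": the turn about the tool's z in degrees. A call has 1 to 20 rows; each row shifts and turns the pose as measured when the row begins, along the tool's axes as they then stand; what a row does not reach is not made up. A row lasts 1/8 s, in which the tool goes at most 62.5 mm and 10.7 degrees, less where a joint would pass 70% of its speed; a pose out of reach is approached as far as the arm can. A call is refused whole if a number of a shift passes 0.0625 or a number of a turn 10.7, either way. A call with a gripper value outside its range is refused whole. OPENING is the closure in counts, from 0 (fully open) to 255 (shut), set as the call begins (- or left out, the last holds). The fingers move at their own pace and stop on an object; the grip force is fixed at half the most. Time passes only in rows, so rows that do not move let the fingers close. It gives the time, the measured TCP pose, the force and the opening at its end, in the units of the state.
- ctrl.observe(): the state, without advancing time (a new reading comes with each control period).
- imaging.get_image(name): name is "scene" or "top"; returns (picture, depth): 480x640x3 uint8, red, green, blue; 480x640 float32, m along the optical axis (not along the pixel's ray), 0 where there is no reading.
- imaging.camera_params(name): a dict with "K" (3x3 intrinsics, pixels), "k1" (the pictures are not rectified: a ray, as slopes to the right and down, at radius r is drawn at 1 + k1 r^2 times it, then the intrinsics apply), "rvec" (rotation vector, rad) and "tvec" (3), from world to camera coordinates, as OpenCV has them. Camera axes: x right, y down, z forward; pixel columns grow to the right and rows downward; lengths in m; the calibration is good to about 2 mm. A picture is of the moment at which its call begins. camera_params takes no time and is no camera call.
- sign_off(): hands the job in, once; it reports no verdict.
The state is a dict: "clock": time; "joint_positions": joint angles; "qd": joint speeds; "effort": joint torques, N m; "tcp_pos": TCP position; "orientation": TCP orientation; "contact_force": force on the tool from outside, world axes, zero at the start; "ft_torque": the same for the moment, N m; "finger_gap": opening from 0.0 (shut) to 1.0 (fully open).
Only numpy, scipy, OpenCV 4.12 (cv2) and the standard library are available. Lean on these libraries where they do the work, as an engineer would, in place of code of your own. Each camera call takes 0.05 s, during which the arm holds its last target. There are 200 camera calls.

TASK

Park the three brass check weights in the slot of the low aluminium dock: push them one at a time through its gate with the fingertips, first the largest, then the medium, then the smallest, until all three stand upright in a row in the slot, the largest at the far end and the smallest wholly past the gate. Push gently and only slide them along the worktop, do not pinch, lift or tip them, and leave the stamp and the tape roll where they are. Each weight must be wholly in the slot before the next one enters the gate.

Things in the scene. Friction and masses are not known exactly. Their poses are not given: they have to be found in the camera images.
- dock: Low aluminium parking dock for check weights, screwed to the worktop; it has no floor, the weights slide on the worktop. Origin on the worktop in the middle of the gate; x runs through the gate into the slot, y to its left. Its rails are only 8 mm high: fingertips may pass above them while pushing a taller weight. Its x points away from the robot within 0.25 rad. Screw flanges, 4 mm high, reach 46 mm to either side.
- gate (a point): Middle of the gate, at worktop height (same point and axes as the dock's origin). The gate is a gap 38 mm wide (y -19 to 19 mm) between two jaws (x -5 to 5 mm). In front of it two 8 mm high cheeks flare out like a funnel to about 87 mm wide at x = -34 mm (their outer tips lie 50 mm off the axis). Behind it lies the slot, 42 mm wide.
- slot_end (a point): Middle of the face of the rubber bumper that closes the slot, at worktop height, at x = 100 mm in the dock's frame; the slot runs from x = 5 mm (inner face of the jaws) to here.
- weight_large: Largest brass check weight, a cylinder with a narrower neck and knob on top: 30 mm across its round body, 40 mm tall, about 0.2 kg; origin at the centre of its underside, z up. Loose, starts standing on the worktop in front of the dock's gate (which of the three stands where varies).
- weight_medium: Medium brass check weight, same shape: 24 mm across its round body, 32 mm tall, 0.1 kg; origin at the centre of its underside, z up. Loose, starts standing on the worktop in front of the dock's gate (which of the three stands where varies).
- weight_small: Smallest brass check weight, same shape: 19 mm across its round body, 26 mm tall, 0.05 kg; origin at the centre of its underside, z up. Loose, starts standing on the worktop in front of the dock's gate (which of the three stands where varies). It topples easily if it is pushed near its top.
- stamp: Rubber stamp with a black knob on a wooden block, 30x52 mm, 78 mm tall, standing loose beside the slot, about 13 cm to its left; origin at the centre of its underside. Bystander.
- tape_roll: Roll of pale tape lying flat, 94 mm across, 25 mm tall, loose beside the slot, about 15 cm to its right; origin at the centre of its underside. Bystander.

How it is judged:
On the way, in this order (a step that is already met when the one before it is completed fails the run):
1. the large weight stands upright in the slot, wholly past the gate (x of weight_large in the frame of dock between 0.0185 and 0.1 m and y of weight_large in the frame of dock between -0.021 and 0.021 m and height (world z) of weight_large below 0.006 m and angle between weight_large's own z axis and vertical below 0.15 rad), for 0.2 s.
2. the medium weight stands upright in the slot, wholly past the gate (x of weight_medium in the frame of dock between 0.0155 and 0.1 m and y of weight_medium in the frame of dock between -0.021 and 0.021 m and height (world z) of weight_medium below 0.006 m and angle between weight_medium's own z axis and vertical below 0.15 rad), for 0.2 s.
3. the small weight stands upright in the slot, wholly past the gate (x of weight_small in the frame of dock between 0.013 and 0.1 m and y of weight_small in the frame of dock between -0.021 and 0.021 m and height (world z) of weight_small below 0.006 m and angle between weight_small's own z axis and vertical below 0.15 rad), for 0.2 s.
At the end, for the whole second after the job is handed in: All three weights stand upright (within 0.15 rad) and at rest on the worktop inside the slot, wholly past the gate (1.5 mm tolerance), in the order largest (at the far end), medium, smallest (next to the gate) (all of step 3 and x of weight_large in the frame of dock between 0.058 and 0.1 m and y of weight_large in the frame of dock between -0.021 and 0.021 m and height (world z) of each of weight_large, weight_medium below 0.006 m and angle between each of weight_large, weight_medium's own z axis and vertical below 0.15 rad and x of weight_medium in the frame of dock between 0.031 and 0.1 m and y of weight_medium in the frame of dock between -0.021 and 0.021 m and linear speed of each of weight_large, weight_medium, weight_small below 0.02 m/s); the robot touches nothing.
It fails at once if a weight is lifted off the worktop (height (world z) of any of weight_large, weight_medium, weight_small above 0.01 m).
It fails at once if a weight is tipped over (angle between any of weight_large, weight_medium, weight_small's own z axis and vertical above 0.5 rad).
It fails at once if a weight is pinched or rammed (more than 30 N from the fingers) (contact force between the fingers and weight_large above 30 N or contact force between the fingers and weight_medium above 30 N or contact force between the fingers and weight_small above 30 N).
It fails at once if a weight goes into the gate before the next larger one is wholly in the slot ((x of weight_medium in the frame of dock between 0 and 0.1 m and y of weight_medium in the frame of dock between -0.021 and 0.021 m and x of weight_large in the frame of dock below 0.0185 m) or (x of weight_small in the frame of dock between 0 and 0.1 m and y of weight_small in the frame of dock between -0.021 and 0.021 m and x of weight_medium in the frame of dock below 0.0155 m)).
It fails at once if the stamp or the tape roll is shoved aside (more than 2 cm) or knocked over (distance of any of stamp, tape_roll from where it was at the start of the episode above 0.02 m or angle between any of stamp, tape_roll's own z axis and vertical above 0.4 rad).
It also fails if it takes over 72 s, if anything falls off the work surface, if the arm or the gripper's body presses on something with over 40 N, if the wrist force passes 120 N, or if a joint passes its speed limit or range.

## Working session

There is one attempt and no reset: what is moved stays moved. The work goes in short steps, Python scripts to look and compute and a shell command to move; the robot and the scene stay as the last step left them, time stands still between calls to the robot, and variables do not carry over. Pictures are saved under pics/ and viewed, about 8 in all and at most 12, crops included, and the job is handed in when it is done.

```bash
ls; mkdir -p pics; python3 - <<'E'
from workcell import ctrl, imaging
import cv2
print(ctrl.observe(), ctrl.tip_reach)
for n in("top","scene"):
    im,d=imaging.get_image(n); cv2.imwrite(f"pics/{n}0.png",im[:,:,::-1]); print(n,imaging.camera_params(n))
E
```

```text
pics
{'clock': 0.0, 'joint_positions': array([ 1.22761970e+00,  2.77151886e-01, -2.78680394e-02,  1.26798647e+00,
       -3.13155183e-06,  1.46738450e+00]), 'qd': array([-0.00075252,  0.00189397,  0.00126755,  0.00055785,  0.00011426,
       -0.0007102 ]), 'effort': array([-2.00592760e-03, -4.45509732e+01,  2.95204979e+01,  1.65073044e-02,
       -9.93444883e-05,  5.77178071e-06]), 'tcp_pos': array([0.14819893, 0.60644493, 0.25515395]), 'orientation': array([-3.14136763e+00,  2.19858617e-03,  1.33103178e+00]), 'contact_force': array([ 0.31429365, -0.43834017,  0.31210107]), 'ft_torque': array([-0.02493406,  0.00265217,  0.00770412]), 'finger_gap': 1.0010327869936702} 0.025
top {'K': array([[460.32830337,   0.        , 322.97833885],
       [  0.        , 460.32830337, 238.50846116],
       [  0.        ,   0.        ,   1.        ]]), 'k1': -0.08450860880863065, 'rvec': array([ 2.0483908 , -2.18325271,  0.23451136]), 'tvec': array([0.03024606, 0.57760238, 0.74945439])}
scene {'K': array([[508.49887602,   0.        , 322.41406235],
       [  0.        , 508.49887602, 239.07085328],
       [  0.        ,   0.        ,   1.        ]]), 'k1': -0.023291485152250598, 'rvec': array([ 1.21972518, -2.34311731,  0.90468682]), 'tvec': array([0.31707697, 0.36851245, 0.59964159])}
```

View pics/top0.png

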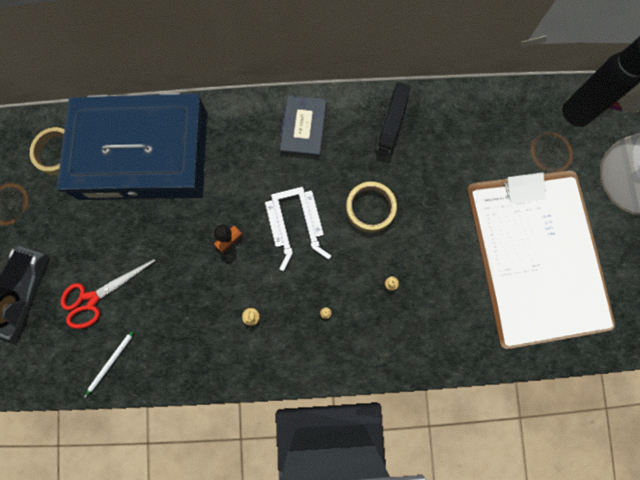

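View pics/scene0.png

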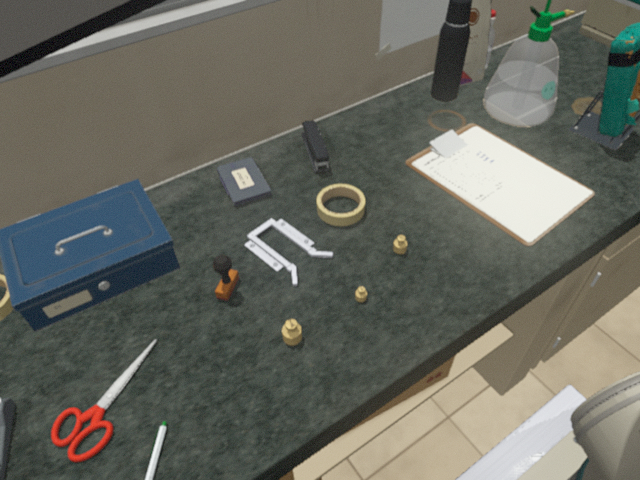

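```bash
cat > h.py <<'E'
import numpy as np, cv2
from workcell import ctrl, imaging
def cam(n):
    p=imaging.camera_params(n); return p["K"],np.array([p["k1"],0,0,0,0]),p["rvec"],p["tvec"]
def toworld(n,uv,z):
    K,D,r,t=cam(n); R=cv2.Rodrigues(r)[0]
    q=cv2.undistortPoints(np.float64(uv).reshape(-1,1,2),K,D)[:,0]
    d=np.c_[q,np.ones(len(q))]@R; c=-R.T@t
    return c+d*((z-c[2])/d[:,2])[:,None]
def deproj(n,uv,dep):
    K,D,r,t=cam(n); R=cv2.Rodrigues(r)[0]
    q=cv2.undistortPoints(np.float64(uv).reshape(-1,1,2),K,D)[:,0]
    return (np.c_[q,np.ones(len(q))]*dep[:,None]-t)@R
def rect(n,im,x0,y0,w,h,z,s):   # picture of plane z; up=+x, left=+y; s px per m
    K,D,r,t=cam(n); v,u=np.mgrid[:int(h*s),:int(w*s)]
    P=np.stack([x0+h-v/s,y0+w-u/s,np.full(u.shape,z)],-1).reshape(-1,3).astype(float)
    m=cv2.projectPoints(P,r,t,K,D)[0].reshape(*u.shape,2).astype(np.float32)
    return cv2.remap(im,m[...,0],m[...,1],cv2.INTER_CUBIC)
def weights(n,im,d):   # brass blobs: (pixel, area, xy circle from depth, radius, zmax)
    hsv=cv2.cvtColor(im,cv2.COLOR_RGB2HSV)
    m=cv2.inRange(hsv,(12,70,60),(32,255,255)); N,l,st,c=cv2.connectedComponentsWithStats(m)
    out=[]
    for i in range(1,N):
        if not 40<st[i,4]<1200: continue
        v,u=np.nonzero(l==i); dep=d[v,u]; ok=dep>0
        P=deproj(n,np.c_[u,v][ok],dep[ok]); 
        if len(P)<20: continue
        P=P[(P[:,2]>.006)&(P[:,2]<.06)]
        if len(P)<20: continue
        cc,r=cv2.minEnclosingCircle(P[:,:2].astype(np.float32))
        out.append((c[i].round(1),st[i,4],np.round(cc,4),round(r,4),P[:,2].max().round(4)))
    return out
E
python3 - <<'E'
from h import *
for n in("top","scene"):
    im,d=imaging.get_image(n)
    for w in weights(n,im,d): print(n,*w)
    print(toworld(n,[[303,225] if n=="top" else [280,245]],.008))
im,d=imaging.get_image("top"); im2,_=imaging.get_image("scene")
c=toworld("top",[[303,225]],.008)[0]
A=[rect(n,i,c[0]-.1,c[1]-.08,.16,.2,.008,2500) for n,i in(("top",im),("scene",im2))]
print(c); cv2.imwrite("pics/rect.png",np.hstack(A)[:,:,::-1])
E
```

```text
top [ 43.5 149.1] 713 [0.8016 0.5209] 0.048 0.0287
top [577.6 204.5] 792 [ 0.5841 -0.5228] 0.1851 0.0083
top [371.1 205.5] 1020 [ 0.6444 -0.1007] 0.0477 0.0309
top [234.7 232.1] 68 [0.6093 0.1539] 0.0113 0.026
top [220.9 244.8] 75 [0.5886 0.1795] 0.0131 0.059
top [391.2 283.1] 179 [ 0.4963 -0.1259] 0.0121 0.0346
top [  5.3 302.9] 86 [0.4961 0.5732] 0.0162 0.0595
top [250.3 316.1] 274 [0.4523 0.1314] 0.0152 0.0451
top [325.4 312.5] 119 [ 0.4508 -0.0023] 0.0093 0.0297
[[0.61781763 0.02836358 0.008     ]]
scene [340.7 204.3] 1183 [ 0.6406 -0.1014] 0.0497 0.0282
scene [399.9 244.3] 236 [ 0.4914 -0.1253] 0.0128 0.0335
scene [226.1 284.4] 317 [0.5951 0.1701] 0.0279 0.0582
scene [  2.4 280.6] 67 [0.8136 0.4864] 0.0149 0.0286
scene [360.7 294. ] 168 [ 0.4472 -0.0017] 0.0097 0.0279
scene [  4.8 305.6] 230 [0.7714 0.4943] 0.022 0.0269
scene [291.6 332. ] 444 [0.449  0.1327] 0.0152 0.0421
[[0.62172717 0.04873841 0.008     ]]
[0.61781763 0.02836358 0.008     ]
```

View pics/rect.png

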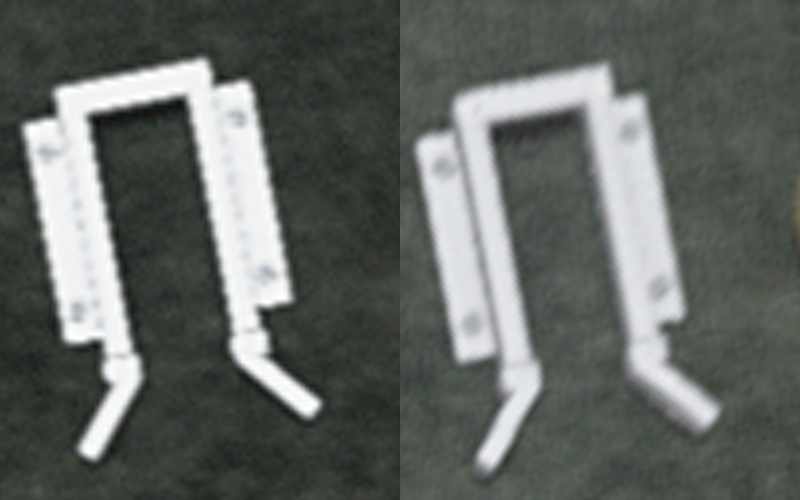

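```bash
cat > to.py <<'E'
# usage: to.py x y z pushdir_rad -> shift in tool axes as they'd stand after the turn, and turn
import sys,numpy as np
from workcell import ctrl
x,y,z,th=map(float,sys.argv[1:]); s=ctrl.observe(); p=s["tcp_pos"]; yaw=s["orientation"][2]; ps=th+np.pi/2
roll=-np.degrees((ps-yaw+np.pi)%(2*np.pi)-np.pi)
d=np.array([x,y,z])-p; c,n=np.cos(ps),np.sin(ps); c0,n0=np.cos(yaw),np.sin(yaw)
print("t",round(s["clock"],2),"p",p.round(4),"rpy",s["orientation"].round(3),"gap",round(s["finger_gap"],3),"F",s["contact_force"].round(1))
print("roll deg",roll.round(1),"after: x %.4f y %.4f z %.4f"%(d[0]*c+d[1]*n,d[0]*n-d[1]*c,-d[2])," now: x %.4f y %.4f"%(d[0]*c0+d[1]*n0,d[0]*n0-d[1]*c0))
E
python3 -m pendant '[{"roll":9,"z":0.01},{"roll":9,"z":0.01},{"roll":9,"z":0.01},{"roll":9,"z":0.01},{"roll":9,"z":0.01},{"x":0.001,"y":0.04,"z":0.007},{"x":0.001,"y":0.04,"z":0.007},{"x":0.001,"y":0.04,"z":0.007},{"x":0.001,"y":0.04,"z":0.007},{"x":0.001,"y":0.04,"z":0.007},{"x":0.001,"y":0.04,"z":0.007},{"x":0.001,"y":0.04,"z":0.007},{"x":0.001,"y":0.04,"z":0.007},{"x":0.001,"y":0.04,"z":0.007}]' 213
python3 to.py 0.430 0.166 0.036 -1.027
```

```text
t 0.3 p [0.1484 0.6069 0.2559] rpy [-3.142e+00  1.000e-03  1.331e+00] gap 1.0 F [-0.5 -0.1  0.9]
roll deg 45.1 after: x 0.0129 y 0.5230 z 0.2199  now: x -0.3614 y 0.3783validation failed for argument at $[0]...
```

```bash
python3 -m pendant '[{"x":0,"y":0,"z":0.01,"roll":9},{"x":0,"y":0,"z":0.01,"roll":9},{"x":0,"y":0,"z":0.01,"roll":9},{"x":0,"y":0,"z":0.01,"roll":9},{"x":0,"y":0,"z":0.01,"roll":9},{"x":0.001,"y":0.04,"z":0.007,"roll":0},{"x":0.001,"y":0.04,"z":0.007,"roll":0},{"x":0.001,"y":0.04,"z":0.007,"roll":0},{"x":0.001,"y":0.04,"z":0.007,"roll":0},{"x":0.001,"y":0.04,"z":0.007,"roll":0},{"x":0.001,"y":0.04,"z":0.007,"roll":0},{"x":0.001,"y":0.04,"z":0.007,"roll":0},{"x":0.001,"y":0.04,"z":0.007,"roll":0},{"x":0.001,"y":0.04,"z":0.007,"roll":0}]' 213
python3 to.py 0.430 0.166 0.036 -1.027
```

```text
clock: 2.05
tcp_pos: [0.3403, 0.2936, 0.1402]
orientation: [-3.14, -0.006, 0.525]
contact_force: [-0.2, 0.0, -0.2]
finger_gap: 0.167
t 2.05 p [0.3403 0.2936 0.1402] rpy [-3.14  -0.006  0.525] gap 0.167 F [-0.2  0.  -0.2]
roll deg -1.1 after: x 0.0108 y 0.1556 z 0.1042  now: x 0.0137 y 0.1554
```

```bash
python3 -m pendant '[{"x":0.003,"y":0.039,"z":0.005,"roll":-1.1},{"x":0.003,"y":0.039,"z":0.01,"roll":0},{"x":0.003,"y":0.039,"z":0.01,"roll":0},{"x":0.002,"y":0.038,"z":0.01,"roll":0},{"x":0,"y":0,"z":0.023,"roll":0},{"x":0,"y":0,"z":0.023,"roll":0},{"x":0,"y":0,"z":0.018,"roll":0},{"x":0,"y":0,"z":0,"roll":0}]'
python3 to.py 0.430 0.166 0.036 -1.027
python3 - <<'E'
from h import *
im,d=imaging.get_image("scene"); cv2.imwrite("pics/s1.png",cv2.resize(im[180:430,150:470,::-1],(800,625))[:600])
E
```

```text
clock: 3.05
tcp_pos: [0.4367, 0.1598, 0.0401]
orientation: [3.141, -0.012, 0.538]
contact_force: [-0.4, 0.2, -0.1]
finger_gap: 0.168
t 3.05 p [0.4367 0.1598 0.0401] rpy [ 3.141 -0.012  0.538] gap 0.168 F [-0.4  0.2 -0.1]
roll deg -0.3 after: x -0.0025 y -0.0088 z 0.0041  now: x -0.0025 y -0.0088
```

View pics/s1.png

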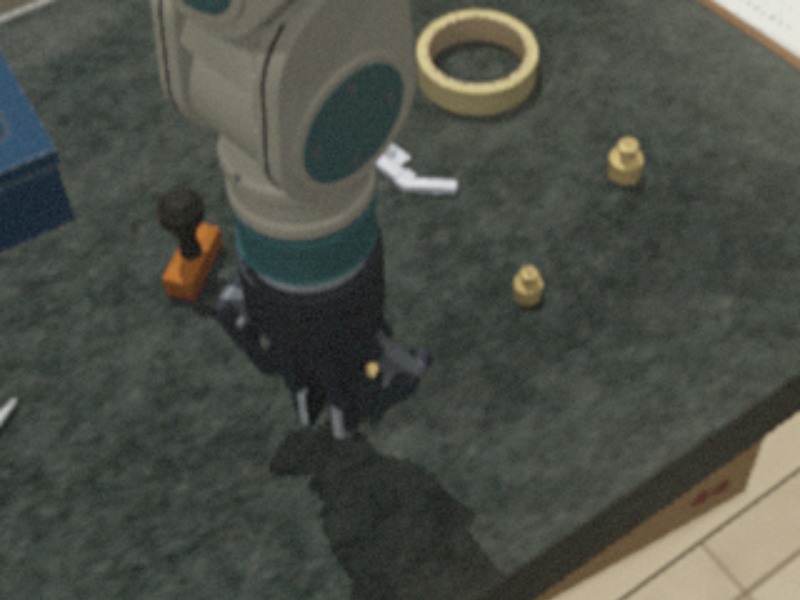

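```bash
python3 -m pendant '[{"x":-0.0025,"y":0,"z":0.004,"roll":0},{"x":0,"y":0.003,"z":0,"roll":0},{"x":0,"y":0.003,"z":0,"roll":0},{"x":0,"y":0.003,"z":0,"roll":0},{"x":0,"y":0.004,"z":0,"roll":0},{"x":0,"y":0.006,"z":0,"roll":0},{"x":0,"y":0.008,"z":0,"roll":0},{"x":0,"y":0.008,"z":0,"roll":0},{"x":0,"y":0.008,"z":0,"roll":0},{"x":0,"y":0.008,"z":0,"roll":0}]'
python3 to.py 0.504 0.044 0.036 -1.027
```

```text
clock: 4.35
tcp_pos: [0.4646, 0.1132, 0.0392]
orientation: [3.141, -0.018, 0.54]
contact_force: [-1.2, 1.0, 0.4]
finger_gap: 0.165
t 4.35 p [0.4646 0.1132 0.0392] rpy [ 3.141 -0.018  0.54 ] gap 0.165 F [-1.2  1.   0.4]
roll deg -0.2 after: x -0.0021 y 0.0796 z 0.0032  now: x -0.0018 y 0.0796
```

```bash
python3 -m pendant '[{"x":0,"y":0.009,"z":0.001,"roll":0},{"x":0,"y":0.009,"z":0.001,"roll":0},{"x":0,"y":0.009,"z":0.001,"roll":0},{"x":0,"y":0.009,"z":0.001,"roll":0},{"x":0,"y":0.009,"z":0.001,"roll":0},{"x":0,"y":0.009,"z":0,"roll":0},{"x":0,"y":0.008,"z":0,"roll":0},{"x":0,"y":0.006,"z":0,"roll":0},{"x":0,"y":0.004,"z":0,"roll":0},{"x":0,"y":0.003,"z":0,"roll":0},{"x":0,"y":0,"z":0,"roll":0},{"x":0,"y":-0.02,"z":0,"roll":0},{"x":0,"y":-0.02,"z":-0.03,"roll":0}]'
python3 to.py 0.504 0.044 0.036 -1.027
python3 - <<'E'
from h import *
for n in("top","scene"):
    im,d=imaging.get_image(n)
    for w in weights(n,im,d): print(n,*w)
    if n=="scene": cv2.imwrite("pics/s2.png",cv2.resize(im[180:430,150:470,::-1],(800,625))[:600])
E
```

```text
clock: 5.98
tcp_pos: [0.4827, 0.0788, 0.0624]
orientation: [-3.14, -0.014, 0.537]
contact_force: [-0.7, -0.3, -0.3]
finger_gap: 0.167
t 5.97 p [0.4827 0.0788 0.0624] rpy [-3.14  -0.014  0.537] gap 0.167 F [-0.7 -0.3 -0.3]
roll deg -0.4 after: x 0.0002 y 0.0408 z 0.0264  now: x 0.0005 y 0.0408
top [ 43.6 149. ] 712 [0.8004 0.5188] 0.0494 0.0298
top [578.  205.6] 796 [ 0.5849 -0.5186] 0.194 0.0089
top [371.2 205.5] 1028 [ 0.6449 -0.1004] 0.0477 0.0309
top [307.7 275. ] 262 [0.5208 0.0259] 0.0151 0.0442
top [391.4 282.8] 167 [ 0.4966 -0.1263] 0.0121 0.0364
top [  4.9 303.6] 88 [0.4929 0.5701] 0.0176 0.0599
top [325.6 312.5] 117 [ 0.4507 -0.0023] 0.0093 0.0302
scene [346.2 192.9] 251 [ 0.6487 -0.1209] 0.0314 0.0262
scene [348.6 217.4] 327 [ 0.6143 -0.1011] 0.0393 0.0262
scene [399.9 244.5] 231 [ 0.4921 -0.1261] 0.0137 0.0334
scene [325.4 267.8] 69 [0.5158 0.0215] 0.0109 0.0431
scene [226.2 284.3] 337 [0.593 0.17 ] 0.0272 0.0587
scene [  2.4 282.5] 41 [0.8172 0.4864] 0.0131 0.0275
scene [360.7 294.1] 166 [ 0.4474 -0.0019] 0.0098 0.0268
scene [  4.8 306.8] 193 [0.7676 0.4954] 0.0215 0.026
```

View pics/s2.png

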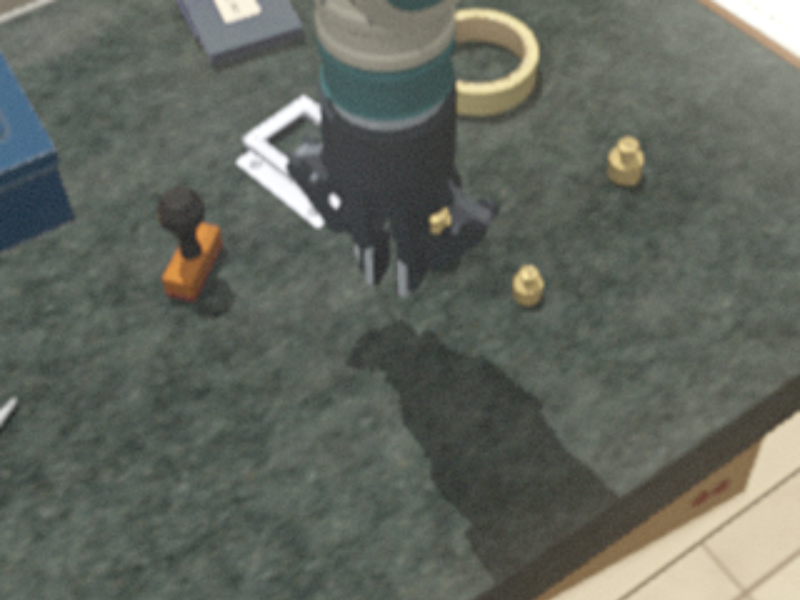

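```bash
python3 -m pendant '[{"x":0,"y":-0.01,"z":-0.03,"roll":0},{"x":0,"y":0,"z":-0.005,"roll":-10},{"x":0,"y":0,"z":0,"roll":-10},{"x":0,"y":0,"z":0,"roll":-10},{"x":0,"y":0,"z":0,"roll":-10},{"x":0,"y":0,"z":0,"roll":-10},{"x":0,"y":0,"z":0,"roll":-10},{"x":0,"y":0,"z":0,"roll":-9}]'
python3 to.py 0.484 0.0175 0.036 0.19
```

```text
clock: 7.08
tcp_pos: [0.4767, 0.0887, 0.0968]
orientation: [3.122, 0.005, 1.787]
contact_force: [0.1, 0.3, 0.3]
finger_gap: 0.163
t 7.08 p [0.4767 0.0887 0.0968] rpy [3.122 0.005 1.787] gap 0.163 F [0.1 0.3 0.3]
roll deg 1.5 after: x -0.0713 y -0.0063 z 0.0608  now: x -0.0711 y -0.0082
```

```bash
python3 -m pendant '[{"x":-0.03,"y":-0.003,"z":0,"roll":1.5},{"x":-0.03,"y":-0.003,"z":0,"roll":0},{"x":-0.011,"y":0,"z":0,"roll":0},{"x":0,"y":0,"z":0,"roll":0}]'
python3 to.py 0.484 0.0175 0.036 0.19
```

```text
clock: 7.58
tcp_pos: [0.4837, 0.0169, 0.0942]
orientation: [3.124, 0.008, 1.763]
contact_force: [0.4, 0.5, -0.1]
finger_gap: 0.166
t 7.58 p [0.4837 0.0169 0.0942] rpy [3.124 0.008 1.763] gap 0.166 F [ 0.4  0.5 -0.1]
roll deg 0.1 after: x 0.0005 y 0.0004 z 0.0582  now: x 0.0005 y 0.0004
```

```bash
python3 -m pendant '[{"x":0,"y":0,"z":0.02,"roll":0},{"x":0,"y":0,"z":0.02,"roll":0},{"x":0,"y":0,"z":0.015,"roll":0},{"x":0,"y":0,"z":0.003,"roll":0},{"x":0,"y":0.003,"z":0,"roll":0},{"x":0,"y":0.003,"z":0,"roll":0},{"x":0,"y":0.003,"z":0,"roll":0},{"x":0,"y":0.003,"z":0,"roll":0},{"x":0,"y":0.004,"z":0,"roll":0},{"x":0,"y":0.005,"z":0,"roll":0},{"x":0,"y":0.006,"z":0,"roll":0},{"x":0,"y":0.006,"z":0,"roll":0},{"x":0,"y":0.006,"z":0,"roll":0}]'
python3 to.py 0.631 0.0455 0.036 0.19
python3 - <<'E'
from h import *
im,d=imaging.get_image("top")
for w in weights("top",im,d): print(*w)
E
```

```text
clock: 9.2
tcp_pos: [0.5257, 0.0276, 0.0363]
orientation: [3.123, 0.008, 1.766]
contact_force: [-1.2, -0.5, 0.0]
finger_gap: 0.166
t 9.2 p [0.5257 0.0276 0.0363] rpy [3.123 0.008 1.766] gap 0.166 F [-1.2 -0.5  0. ]
roll deg 0.3 after: x -0.0024 y 0.1068 z 0.0003  now: x -0.0029 y 0.1068
[ 43.7 148.6] 745 [0.8012 0.5198] 0.0476 0.0295
[577.6 204.6] 785 [ 0.5485 -0.5063] 0.1562 0.0086
[371.  205.5] 1053 [ 0.6447 -0.1004] 0.0477 0.0297
[234.9 232.9] 86 [0.6086 0.1583] 0.0128 0.0237
[221.7 244.6] 82 [0.5898 0.1774] 0.0153 0.0255
[391.4 283.1] 177 [ 0.4965 -0.126 ] 0.0121 0.0356
[  4.8 305.9] 142 [0.4878 0.5705] 0.0237 0.0598
```

```bash
python3 -m pendant '[{"x":-0.001,"y":0.004,"z":0,"roll":0.3},{"x":-0.001,"y":0.005,"z":0,"roll":0},{"x":-0.0005,"y":0.005,"z":0,"roll":0},{"x":0,"y":0.005,"z":0,"roll":0},{"x":0,"y":0.005,"z":0,"roll":0},{"x":0,"y":0.005,"z":0,"roll":0},{"x":0,"y":0.005,"z":0,"roll":0}]'
python3 to.py 0.631 0.0455 0.036 0.19
python3 - <<'E'
from h import *
im,d=imaging.get_image("top")
for w in weights("top",im,d): print(*w)
A=[im]; im2,_=imaging.get_image("scene")
cv2.imwrite("pics/c3.png",np.hstack([cv2.resize(i,(400,400)) for i in(im[190:330,230:370,::-1],im2[190:330,230:370,::-1])]))
E
```

```text
clock: 10.12
tcp_pos: [0.5628, 0.0319, 0.0371]
orientation: [3.122, 0.008, 1.761]
contact_force: [-1.3, -0.7, -0.2]
finger_gap: 0.163
t 10.12 p [0.5628 0.0319 0.0371] rpy [3.122 0.008 1.761] gap 0.163 F [-1.3 -0.7 -0.2]
roll deg -0.0 after: x 0.0004 y 0.0696 z 0.0011  now: x 0.0004 y 0.0696
[ 43.7 148.6] 743 [0.8003 0.5202] 0.0487 0.0301
[577.5 204. ] 776 [ 0.5426 -0.5002] 0.1557 0.0088
[371.1 205.6] 1054 [ 0.6444 -0.0998] 0.0478 0.0296
[391.2 283.1] 180 [ 0.4966 -0.1259] 0.0122 0.0366
[  4.7 306.1] 147 [0.486  0.5694] 0.0233 0.06
```

View pics/c3.png

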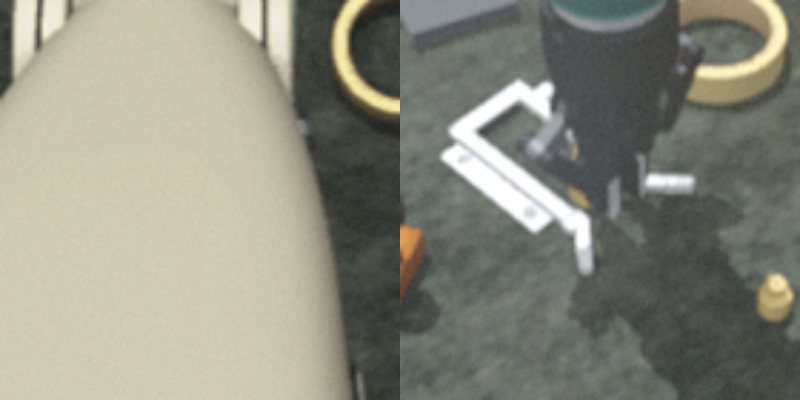

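```bash
python3 -m pendant '[{"x":0,"y":0.005,"z":0.0005,"roll":0},{"x":0,"y":0.006,"z":0.0005,"roll":0},{"x":0,"y":0.006,"z":0,"roll":0},{"x":0,"y":0.006,"z":0,"roll":0},{"x":0,"y":0.006,"z":0,"roll":0},{"x":0,"y":0.006,"z":0,"roll":0},{"x":0,"y":0.006,"z":0,"roll":0},{"x":0,"y":0.005,"z":0,"roll":0},{"x":0,"y":0.004,"z":0,"roll":0}]'
python3 to.py 0.631 0.0455 0.036 0.19
```

```text
clock: 11.35
tcp_pos: [0.6155, 0.0421, 0.0371]
orientation: [3.121, 0.008, 1.761]
contact_force: [-0.6, 0.4, -0.1]
finger_gap: 0.163
t 11.35 p [0.6155 0.0421 0.0371] rpy [3.121 0.008 1.761] gap 0.163 F [-0.6  0.4 -0.1]
roll deg -0.0 after: x 0.0004 y 0.0158 z 0.0011  now: x 0.0004 y 0.0158
```

```bash
python3 -m pendant '[{"x":0,"y":0.003,"z":0,"roll":0},{"x":0,"y":0.003,"z":0,"roll":0},{"x":0,"y":0.003,"z":0,"roll":0},{"x":0,"y":0.002,"z":0,"roll":0},{"x":0,"y":0.001,"z":0,"roll":0},{"x":0,"y":-0.01,"z":0,"roll":0},{"x":0,"y":-0.02,"z":-0.005,"roll":0},{"x":0,"y":0,"z":-0.03,"roll":0},{"x":0,"y":0,"z":-0.03,"roll":0},{"x":-0.03,"y":-0.02,"z":-0.005,"roll":-10},{"x":0,"y":-0.03,"z":0,"roll":-10},{"x":0,"y":-0.03,"z":0,"roll":-10},{"x":0,"y":-0.03,"z":0,"roll":-10},{"x":0,"y":-0.03,"z":0,"roll":-10},{"x":0,"y":-0.03,"z":0,"roll":-10},{"x":0,"y":-0.03,"z":0,"roll":-9}]'
python3 to.py 0.489 -0.161 0.036 1.43
python3 - <<'E'
from h import *
for n in("top","scene"):
    im,d=imaging.get_image(n)
    for w in weights(n,im,d): print(n,*w)
E
```

```text
clock: 13.35
tcp_pos: [0.459, -0.1227, 0.1079]
orientation: [-3.141, 0.03, 3.009]
contact_force: [0.5, -0.4, -0.4]
finger_gap: 0.161
t 13.35 p [ 0.459  -0.1227  0.1079] rpy [-3.141  0.03   3.009] gap 0.161 F [ 0.5 -0.4 -0.4]
roll deg 0.5 after: x -0.0351 y -0.0337 z 0.0719  now: x -0.0348 y -0.0340
top [ 43.8 148.5] 749 [0.8004 0.5221] 0.049 0.0295
top [577.9 205.2] 766 [ 0.5455 -0.4994] 0.1534 0.0087
top [481.1 193.7] 418 [ 0.6398 -0.3363] 0.0568 0.0085
top [371.5 205.8] 951 [ 0.6448 -0.1001] 0.048 0.0299
top [291.4 206.4] 263 [0.6554 0.0484] 0.0181 0.0452
top [228.4 238.7] 177 [0.596  0.1673] 0.0265 0.0256
top [388.1 281.4] 81 [ 0.4978 -0.1241] 0.0115 0.0343
top [  4.8 305.9] 159 [0.4869 0.5696] 0.0248 0.0598
top [325.5 312.5] 121 [ 0.4508 -0.0023] 0.0093 0.0271
scene [340.5 193.5] 330 [ 0.6452 -0.103 ] 0.0389 0.0269
scene [341.4 217.5] 404 [ 0.6327 -0.0954] 0.0455 0.0263
scene [271.8 233.2] 259 [0.6464 0.0502] 0.0146 0.0424
scene [399.9 244.3] 233 [ 0.4925 -0.1261] 0.0132 0.0338
scene [226.1 284.6] 328 [0.5935 0.1705] 0.0271 0.06
scene [  2.4 282.6] 42 [0.8155 0.4865] 0.0133 0.027
scene [360.6 293.9] 160 [ 0.4474 -0.0015] 0.0097 0.0265
scene [  4.9 307.1] 189 [0.7675 0.4948] 0.0212 0.0273
```

```bash
python3 -m pendant '[{"x":-0.017,"y":-0.017,"z":0,"roll":0.5},{"x":-0.017,"y":-0.017,"z":0.005,"roll":0},{"x":0,"y":0,"z":0.02,"roll":0},{"x":0,"y":0,"z":0.02,"roll":0},{"x":0,"y":0,"z":0.02,"roll":0},{"x":0,"y":0,"z":0.004,"roll":0},{"x":0,"y":0,"z":0,"roll":0}]' 219
python3 to.py 0.489 -0.161 0.036 1.43
```

```text
clock: 14.32
tcp_pos: [0.4943, -0.1643, 0.0384]
orientation: [3.141, 0.035, 2.986]
contact_force: [-0.2, 0.8, -0.2]
finger_gap: 0.146
t 14.32 p [ 0.4943 -0.1643  0.0384] rpy [3.141 0.035 2.986] gap 0.146 F [-0.2  0.8 -0.2]
roll deg -0.8 after: x 0.0057 y 0.0026 z 0.0024  now: x 0.0057 y 0.0025
```

```bash
python3 -m pendant '[{"x":0.0035,"y":0,"z":0.002,"roll":0.8},{"x":0.0035,"y":0.004,"z":0,"roll":0},{"x":0,"y":0.004,"z":0,"roll":0},{"x":0,"y":0.003,"z":0,"roll":0},{"x":0,"y":0.003,"z":0,"roll":0},{"x":0,"y":0.003,"z":0,"roll":0},{"x":0,"y":0.003,"z":0,"roll":0},{"x":0,"y":0.003,"z":0,"roll":0},{"x":0,"y":0.005,"z":0,"roll":0},{"x":0,"y":0.007,"z":0,"roll":0},{"x":0,"y":0.008,"z":0,"roll":0},{"x":0,"y":0.008,"z":0,"roll":0},{"x":0,"y":0.008,"z":0,"roll":0}]'
python3 to.py 0.516 0.0028 0.036 1.401
```

```text
clock: 15.95
tcp_pos: [0.4997, -0.1023, 0.0385]
orientation: [-3.14, 0.04, 2.971]
contact_force: [0.3, 0.1, -0.9]
finger_gap: 0.145
t 15.95 p [ 0.4997 -0.1023  0.0385] rpy [-3.14   0.04   2.971] gap 0.145 F [ 0.3  0.1 -0.9]
roll deg -0.1 after: x 0.0017 y 0.1063 z 0.0025  now: x 0.0018 y 0.1063
```

```bash
python3 -m pendant '[{"x":0.001,"y":0.009,"z":0.001,"roll":0},{"x":0.001,"y":0.009,"z":0.001,"roll":0},{"x":0,"y":0.009,"z":0,"roll":0},{"x":0,"y":0.009,"z":0,"roll":0},{"x":0,"y":0.009,"z":0,"roll":0},{"x":0,"y":0.009,"z":0,"roll":0},{"x":0,"y":0.009,"z":0,"roll":0},{"x":0,"y":0.009,"z":0,"roll":0},{"x":0,"y":0.008,"z":0,"roll":0},{"x":0,"y":0.007,"z":0,"roll":0},{"x":0,"y":0.005,"z":0,"roll":0},{"x":0,"y":0.004,"z":0,"roll":0},{"x":0,"y":0.002,"z":0,"roll":0}]'
python3 to.py 0.516 0.0028 0.036 1.401
```

```text
clock: 17.58
tcp_pos: [0.5162, 0.0009, 0.0368]
orientation: [-3.137, 0.042, 2.971]
contact_force: [1.2, -2.5, 2.1]
finger_gap: 0.14
t 17.57 p [0.5162 0.0009 0.0368] rpy [-3.137  0.042  2.971] gap 0.14 F [ 1.2 -2.5  2.1]
roll deg -0.0 after: x 0.0005 y 0.0018 z 0.0008  now: x 0.0005 y 0.0018
```

```bash
python3 -m pendant '[{"x":0,"y":-0.01,"z":0,"roll":0},{"x":0,"y":-0.025,"z":0,"roll":0},{"x":0,"y":-0.01,"z":-0.025,"roll":0},{"x":0,"y":0,"z":-0.03,"roll":10},{"x":0,"y":0,"z":0,"roll":10},{"x":0,"y":0,"z":0,"roll":10},{"x":0,"y":0,"z":0,"roll":10},{"x":0,"y":0,"z":0,"roll":10},{"x":0,"y":0,"z":0,"roll":10},{"x":0,"y":0,"z":0,"roll":8}]'
python3 to.py 0.4835 0.017 0.036 0.19
python3 - <<'E'
from h import *
for n in("top","scene"):
    im,d=imaging.get_image(n)
    for w in weights(n,im,d): print(n,*w)
    cv2.imwrite(f"pics/{n}4.png",im[:,:,::-1])
E
```

```text
clock: 18.82
tcp_pos: [0.5003, -0.0454, 0.0894]
orientation: [3.11, 0.004, 1.741]
contact_force: [0.6, 0.5, 0.1]
finger_gap: 0.138
t 18.82 p [ 0.5003 -0.0454  0.0894] rpy [3.11  0.004 1.741] gap 0.138 F [0.6 0.5 0.1]
roll deg -1.1 after: x 0.0645 y -0.0047 z 0.0534  now: x 0.0644 y -0.0059
top [ 43.7 148.6] 746 [0.8012 0.5177] 0.0485 0.0309
top [577.6 204.4] 774 [ 0.5793 -0.5305] 0.1781 0.0091
top [489.1 255.8] 1125 [ 0.5257 -0.3458] 0.1602 0.0085
top [374.3 187.2] 304 [ 0.6725 -0.1103] 0.036 0.0288
top [291.5 206.4] 261 [0.6555 0.0488] 0.018 0.0437
top [228.5 238.4] 172 [0.5979 0.1685] 0.0264 0.0588
top [309.4 273.7] 144 [0.5221 0.0213] 0.0121 0.0357
top [  4.9 305.6] 149 [0.488  0.5707] 0.024 0.0598
scene [334.5 192.6] 226 [ 0.6652 -0.1029] 0.0312 0.0278
scene [326.  216.3] 134 [ 0.634  -0.0617] 0.0261 0.026
scene [271.7 233.3] 261 [0.6467 0.05  ] 0.0146 0.0419
scene [324.9 272.2] 230 [0.5178 0.022 ] 0.0123 0.034
scene [226.  284.5] 321 [0.5935 0.1699] 0.0275 0.0599
scene [  2.4 282.3] 43 [0.8126 0.4862] 0.0156 0.0275
scene [360.8 294.4] 158 [ 0.4476 -0.0014] 0.0099 0.0268
scene [  5.1 308.6] 165 [0.7613 0.4947] 0.0153 0.0268
```

```bash
python3 -m pendant '[{"x":0.03,"y":-0.003,"z":0,"roll":-1.1},{"x":0.03,"y":-0.002,"z":0,"roll":0},{"x":0.003,"y":0,"z":0.005,"roll":0},{"x":0,"y":0,"z":0.02,"roll":0},{"x":0,"y":0,"z":0.02,"roll":0},{"x":0,"y":0,"z":0.007,"roll":0},{"x":0,"y":0,"z":0,"roll":0}]'
python3 to.py 0.484 0.016 0.036 0.19;python3 to.py 0.602 0.0398 0.036 0.19
```

```text
clock: 19.8
tcp_pos: [0.4859, 0.0139, 0.0348]
orientation: [3.108, 0.005, 1.777]
contact_force: [0.5, 0.5, -0.0]
finger_gap: 0.139
t 19.8 p [0.4859 0.0139 0.0348] rpy [3.108 0.005 1.777] gap 0.139 F [ 0.5  0.5 -0. ]
roll deg 0.9 after: x 0.0025 y -0.0015 z -0.0012  now: x 0.0025 y -0.0014
t 19.8 p [0.4859 0.0139 0.0348] rpy [3.108 0.005 1.777] gap 0.139 F [ 0.5  0.5 -0. ]
roll deg 0.9 after: x 0.0035 y 0.1189 z -0.0012  now: x 0.0016 y 0.1190
```

```bash
python3 -m pendant '[{"x":0.002,"y":0,"z":-0.003,"roll":0.9},{"x":0.001,"y":0.003,"z":0,"roll":0},{"x":0,"y":0.003,"z":0,"roll":0},{"x":0,"y":0.003,"z":0,"roll":0},{"x":0,"y":0.003,"z":0,"roll":0},{"x":0,"y":0.004,"z":0,"roll":0},{"x":0,"y":0.005,"z":0,"roll":0},{"x":0,"y":0.005,"z":0,"roll":0},{"x":0,"y":0.005,"z":0,"roll":0},{"x":0,"y":0.005,"z":0,"roll":0},{"x":0,"y":0.005,"z":0,"roll":0}]'
python3 to.py 0.602 0.0398 0.036 0.19
```

```text
clock: 21.18
tcp_pos: [0.5292, 0.0248, 0.0412]
orientation: [3.106, 0.005, 1.761]
contact_force: [-0.5, -1.0, 0.4]
finger_gap: 0.137
t 21.18 p [0.5292 0.0248 0.0412] rpy [3.106 0.005 1.761] gap 0.137 F [-0.5 -1.   0.4]
roll deg -0.0 after: x 0.0010 y 0.0744 z 0.0052  now: x 0.0010 y 0.0744
```

```bash
python3 -m pendant '[{"x":0.0005,"y":0.004,"z":0.002,"roll":0},{"x":0.0005,"y":0.005,"z":0.0015,"roll":0},{"x":0,"y":0.005,"z":0.0005,"roll":0},{"x":0,"y":0.005,"z":0,"roll":0},{"x":0,"y":0.005,"z":0,"roll":0},{"x":0,"y":0.005,"z":0,"roll":0},{"x":0,"y":0.005,"z":0,"roll":0},{"x":0,"y":0.005,"z":0,"roll":0}]'
python3 to.py 0.602 0.0398 0.036 0.19
python3 - <<'E'
from h import *
A=[imaging.get_image(n)[0] for n in("top","scene")]
cv2.imwrite("pics/c5.png",np.hstack([cv2.resize(i,(400,400)) for i in(A[0][170:330,230:390,::-1],A[1][190:330,230:370,::-1])]))
E
```

```text
clock: 22.18
tcp_pos: [0.5565, 0.0306, 0.0396]
orientation: [3.135, 0.01, 1.759]
contact_force: [-2.6, -0.1, 3.5]
finger_gap: 0.145
t 22.18 p [0.5565 0.0306 0.0396] rpy [3.135 0.01  1.759] gap 0.145 F [-2.6 -0.1  3.5]
roll deg -0.1 after: x 0.0005 y 0.0464 z 0.0036  now: x 0.0006 y 0.0464
```

View pics/c5.png

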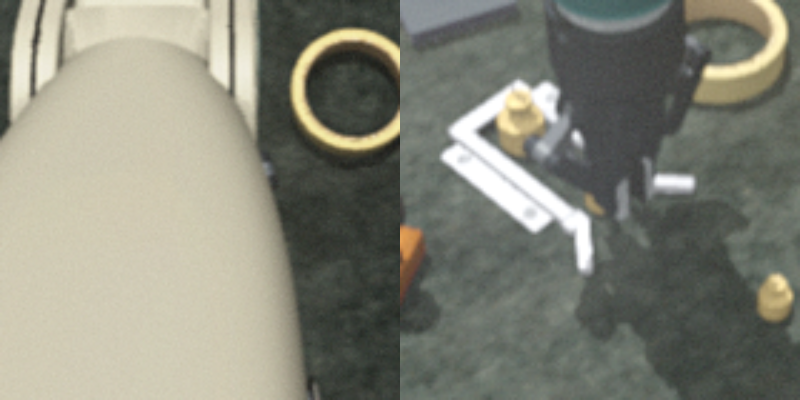

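```bash
python3 -m pendant '[{"x":0,"y":-0.006,"z":0,"roll":0},{"x":0,"y":-0.015,"z":0,"roll":0},{"x":0,"y":-0.02,"z":-0.02,"roll":0},{"x":0,"y":-0.02,"z":-0.03,"roll":0},{"x":0,"y":-0.03,"z":-0.02,"roll":0},{"x":0,"y":0,"z":0,"roll":0}]'
python3 to.py 0.602 0.0398 0.036 0.19
python3 - <<'E'
from h import *
A=[]
for n in("top","scene"):
    im,d=imaging.get_image(n); A.append(im)
    for w in weights(n,im,d): print(n,*w)
cv2.imwrite("pics/c6.png",np.hstack([cv2.resize(i,(400,400)) for i in(A[0][180:320,230:370,::-1],A[1][200:320,230:350,::-1])]))
E
```

```text
clock: 23.02
tcp_pos: [0.4602, 0.0137, 0.1085]
orientation: [3.135, 0.009, 1.759]
contact_force: [0.8, -0.4, 0.7]
finger_gap: 0.14
t 23.02 p [0.4602 0.0137 0.1085] rpy [3.135 0.009 1.759] gap 0.14 F [ 0.8 -0.4  0.7]
roll deg -0.1 after: x -0.0011 y 0.1442 z 0.0725  now: x -0.0008 y 0.1442
top [ 43.7 148.6] 736 [0.801  0.5192] 0.0485 0.0294
top [577.4 203.8] 780 [ 0.578  -0.5323] 0.1767 0.0091
top [371.4 204.9] 1016 [ 0.6442 -0.1004] 0.0475 0.0299
top [291.6 206.4] 263 [0.6555 0.0488] 0.0179 0.0443
top [227.8 239.2] 171 [0.5974 0.1687] 0.0267 0.0247
top [  4.7 305.8] 128 [0.487  0.5698] 0.0226 0.0599
scene [322.9 196.2] 62 [ 0.6644 -0.0787] 0.0282 0.0263
scene [323.1 213.8] 118 [ 0.6422 -0.0607] 0.0235 0.0276
scene [271.7 233.5] 271 [0.6458 0.0508] 0.0146 0.0408
scene [300.4 255.5] 196 [0.5738 0.0349] 0.0122 0.0331
scene [226.  284.4] 325 [0.5928 0.1699] 0.027 0.0596
scene [  2.3 281. ] 56 [0.8167 0.4832] 0.013 0.027
scene [360.7 294. ] 166 [ 0.4476 -0.0016] 0.0098 0.0273
scene [  4.9 306.1] 208 [0.7705 0.4945] 0.0218 0.027
```

View pics/c6.png

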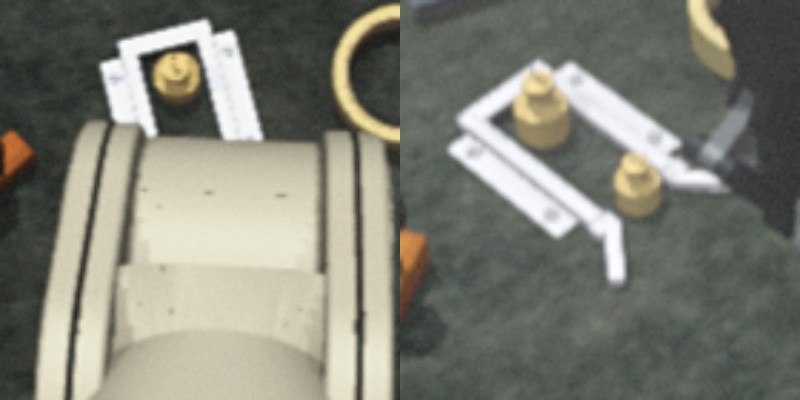

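```bash
python3 -m pendant '[{"x":0,"y":0.03,"z":0,"roll":0},{"x":0,"y":0.03,"z":0.01,"roll":0},{"x":-0.0005,"y":0.016,"z":0.02,"roll":0},{"x":0,"y":0,"z":0.02,"roll":0},{"x":0,"y":0,"z":0.012,"roll":0},{"x":0,"y":0,"z":0,"roll":0}]' 255
python3 to.py 0.539 0.0277 0.038 0.19
```

```text
clock: 23.88
tcp_pos: [0.5419, 0.0278, 0.0404]
orientation: [3.134, 0.008, 1.759]
contact_force: [0.7, -0.1, -0.8]
finger_gap: -0.001
t 23.88 p [0.5419 0.0278 0.0404] rpy [3.134 0.008 1.759] gap -0.001 F [ 0.7 -0.1 -0.8]
roll deg -0.1 after: x 0.0004 y -0.0029 z 0.0024  now: x 0.0004 y -0.0029
```

```bash
python3 -m pendant '[{"x":0.0003,"y":0.003,"z":0.002,"roll":0},{"x":0,"y":0.003,"z":0,"roll":0},{"x":0,"y":0.003,"z":0,"roll":0},{"x":0,"y":0.004,"z":0,"roll":0},{"x":0,"y":0.004,"z":0,"roll":0}]'
python3 to.py 0.602 0.0398 0.038 0.19
python3 -m pendant '[{"x":0,"y":0.004,"z":0,"roll":0},{"x":0,"y":0.004,"z":0,"roll":0},{"x":0,"y":0.004,"z":0,"roll":0},{"x":0,"y":0.004,"z":0,"roll":0}]'
python3 to.py 0.602 0.0398 0.038 0.19
```

```text
clock: 24.5
tcp_pos: [0.5605, 0.0312, 0.0405]
orientation: [3.131, 0.01, 1.759]
contact_force: [-0.8, 0.5, 0.5]
finger_gap: -0.003
t 24.5 p [0.5605 0.0312 0.0405] rpy [3.131 0.01  1.759] gap -0.003 F [-0.8  0.5  0.5]
roll deg -0.1 after: x 0.0006 y 0.0424 z 0.0025  now: x 0.0006 y 0.0424
clock: 25.0
tcp_pos: [0.5771, 0.0344, 0.0407]
orientation: [3.132, 0.01, 1.759]
contact_force: [-0.9, 1.0, 0.2]
finger_gap: 0.004
t 25.0 p [0.5771 0.0344 0.0407] rpy [3.132 0.01  1.759] gap 0.004 F [-0.9  1.   0.2]
roll deg -0.1 after: x 0.0006 y 0.0255 z 0.0027  now: x 0.0006 y 0.0255
```

```bash
python3 -m pendant '[{"x":0.0005,"y":0.005,"z":0,"roll":0},{"x":0,"y":0.005,"z":0,"roll":0},{"x":0,"y":0.005,"z":0,"roll":0},{"x":0,"y":0.004,"z":0,"roll":0},{"x":0,"y":0.003,"z":0,"roll":0},{"x":0,"y":0,"z":0,"roll":0}]'
python3 to.py 0.600 0.0394 0.038 0.19
python3 -m pendant '[{"x":0,"y":-0.01,"z":0,"roll":0},{"x":0,"y":-0.015,"z":-0.01,"roll":0},{"x":0,"y":-0.02,"z":-0.03,"roll":0},{"x":0.03,"y":-0.05,"z":-0.03,"roll":0},{"x":0.03,"y":-0.05,"z":0,"roll":0},{"x":0.02,"y":-0.04,"z":0,"roll":0},{"x":0,"y":0,"z":0,"roll":0}]' 223
python3 to.py 0.41 0.0 0.037 0.19
python3 - <<'E'
from h import *
A=[]
for n in("top","scene"):
    im,d=imaging.get_image(n); A.append(im)
    for w in weights(n,im,d): print(n,*w)
cv2.imwrite("pics/c7.png",np.hstack([cv2.resize(i,(400,400)) for i in(A[0][180:340,230:390,::-1],A[1][200:320,230:350,::-1])]))
E
```

```text
clock: 25.75
tcp_pos: [0.6006, 0.0395, 0.0407]
orientation: [3.131, 0.009, 1.759]
contact_force: [0.3, 0.0, -0.5]
finger_gap: 0.001
t 25.75 p [0.6006 0.0395 0.0407] rpy [3.131 0.009 1.759] gap 0.001 F [ 0.3  0.  -0.5]
roll deg -0.1 after: x -0.0000 y -0.0006 z 0.0027  now: x -0.0000 y -0.0006
clock: 26.62
tcp_pos: [0.3965, 0.0822, 0.1096]
orientation: [3.129, 0.009, 1.758]
contact_force: [0.6, -0.0, 0.4]
finger_gap: 0.123
t 26.62 p [0.3965 0.0822 0.1096] rpy [3.129 0.009 1.758] gap 0.123 F [ 0.6 -0.   0.4]
roll deg -0.2 after: x -0.0832 y -0.0022 z 0.0726  now: x -0.0833 y -0.0019
top [ 43.5 149.1] 708 [0.801  0.5207] 0.0476 0.0309
top [577.5 204.3] 798 [ 0.551  -0.5024] 0.1476 0.0085
top [371.1 205.5] 1017 [ 0.6448 -0.0998] 0.048 0.032
top [292.7 212.6] 428 [0.6393 0.0455] 0.0288 0.0439
top [228.5 238.6] 156 [0.5962 0.1666] 0.0261 0.0246
top [  4.9 303.6] 89 [0.4927 0.5697] 0.0175 0.06
top [325.5 312.5] 118 [ 0.4508 -0.0023] 0.0093 0.0291
scene [276.1 237.2] 467 [0.6378 0.0502] 0.0324 0.0417
scene [226.3 284.4] 328 [0.5951 0.1703] 0.0276 0.0592
scene [  4.3 299.8] 309 [0.7905 0.4945] 0.0392 0.0275
scene [360.6 294. ] 167 [ 0.4473 -0.0005] 0.0099 0.0263
```

View pics/c7.png

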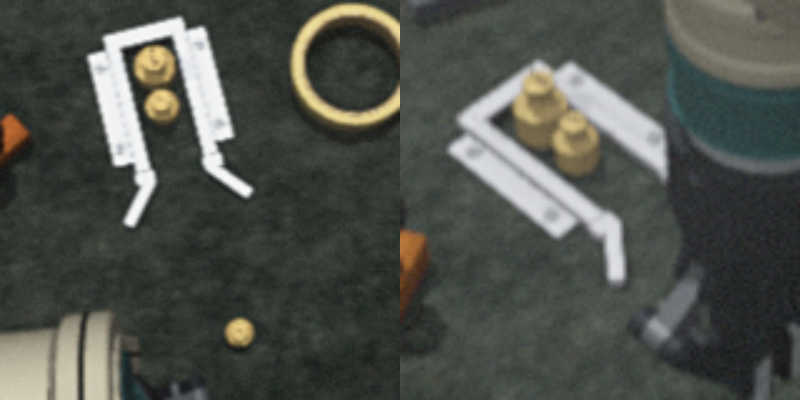

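```bash
python3 to.py 0.4144 -0.0115 0.036 0.28
python3 -m pendant '[{"x":0,"y":0,"z":0,"roll":-5.3},{"x":-0.03,"y":-0.002,"z":0.01,"roll":0},{"x":-0.03,"y":-0.002,"z":0.01,"roll":0},{"x":-0.028,"y":-0.002,"z":0.01,"roll":0},{"x":0,"y":0,"z":0.018,"roll":0},{"x":0,"y":0,"z":0.018,"roll":0},{"x":0,"y":0,"z":0,"roll":0}]'
python3 to.py 0.4144 -0.0115 0.036 0.28
```

```text
t 26.73 p [0.4012 0.0818 0.1107] rpy [3.124 0.01  1.756] gap 0.125 F [ 1.3 -0.6 -0.3]
roll deg -5.4 after: x -0.0933 y -0.0131 z 0.0747  now: x -0.0941 y -0.0042
clock: 27.6
tcp_pos: [0.4364, -0.0127, 0.0488]
orientation: [3.108, 0.019, 1.847]
contact_force: [0.7, 0.4, 0.3]
finger_gap: 0.124
t 27.6 p [ 0.4364 -0.0127  0.0488] rpy [3.108 0.019 1.847] gap 0.124 F [0.7 0.4 0.3]
roll deg -0.2 after: x 0.0073 y -0.0208 z 0.0128  now: x 0.0072 y -0.0208
```

```bash
python3 -m pendant '[{"x":0,"y":-0.011,"z":0,"roll":0},{"x":0.003,"y":-0.01,"z":0,"roll":0},{"x":0.004,"y":0,"z":0.005,"roll":0},{"x":0,"y":0,"z":0.006,"roll":0},{"x":0,"y":0,"z":0,"roll":0}]'
python3 to.py 0.4144 -0.0115 0.036 0.28
python3 - <<'E'
from h import *
for n in("top","scene"):
    im,d=imaging.get_image(n)
    for w in weights(n,im,d):
        if 0.4<w[2][0]<.5 and abs(w[2][1])<.1: print(n,*w)
E
```

```text
clock: 28.22
tcp_pos: [0.4153, -0.0122, 0.0383]
orientation: [3.105, 0.021, 1.847]
contact_force: [-1.8, 0.8, -0.3]
finger_gap: 0.123
t 28.23 p [ 0.4153 -0.0122  0.0383] rpy [3.105 0.021 1.847] gap 0.123 F [-1.8  0.8 -0.3]
roll deg -0.2 after: x 0.0009 y -0.0007 z 0.0023  now: x 0.0009 y -0.0007
```

```bash
python3 -m pendant '[{"x":0.0009,"y":0.004,"z":0.002,"roll":0},{"x":0,"y":0.004,"z":0.001,"roll":0},{"x":0,"y":0.003,"z":0,"roll":0},{"x":0,"y":0.003,"z":0,"roll":0},{"x":0,"y":0.003,"z":0,"roll":0},{"x":0,"y":0.003,"z":0,"roll":0},{"x":0,"y":0.004,"z":0,"roll":0},{"x":0,"y":0.005,"z":0,"roll":0},{"x":0,"y":0.005,"z":0,"roll":0},{"x":0,"y":0.005,"z":0,"roll":0},{"x":0,"y":0.005,"z":0,"roll":0}]'
python3 to.py 0.5416 0.0265 0.036 0.28
python3 - <<'E'
from h import *
for n in("top","scene"):
    im,d=imaging.get_image(n)
    for w in weights(n,im,d):
        if 0.4<w[2][0]<.55 and abs(w[2][1])<.1: print(n,*w)
    if n=="scene": cv2.imwrite("pics/c8.png",cv2.resize(im[200:350,230:430,::-1],(800,600)))
E
```

```text
clock: 29.7
tcp_pos: [0.4613, 0.0012, 0.0374]
orientation: [3.104, 0.022, 1.846]
contact_force: [-0.1, -0.4, 0.3]
finger_gap: 0.127
t 29.7 p [0.4613 0.0012 0.0374] rpy [3.104 0.022 1.846] gap 0.127 F [-0.1 -0.4  0.3]
roll deg -0.2 after: x 0.0021 y 0.0842 z 0.0014  now: x 0.0024 y 0.0842
```

View pics/c8.png

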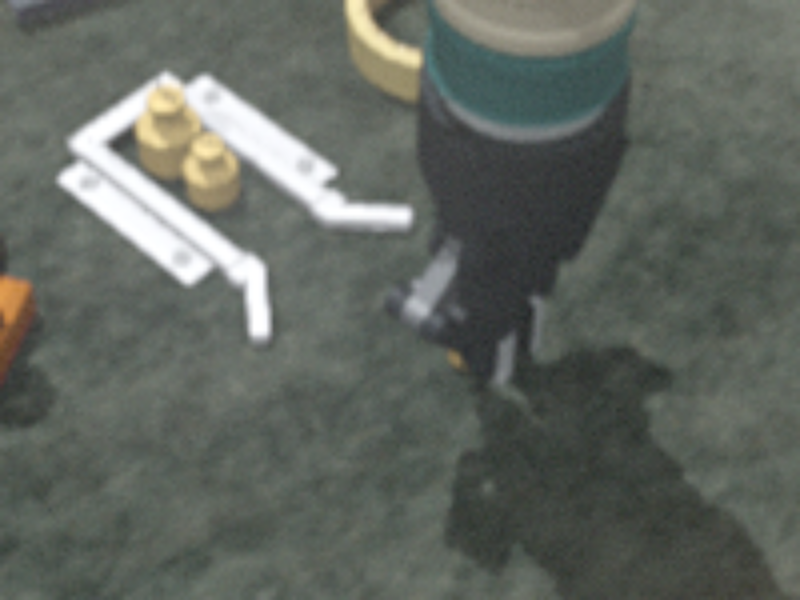

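```bash
python3 -m pendant '[{"x":0.0005,"y":0.005,"z":0.001,"roll":0},{"x":0.0005,"y":0.006,"z":0.0005,"roll":0},{"x":0.0005,"y":0.006,"z":0.0002,"roll":0},{"x":0.0005,"y":0.006,"z":0.0002,"roll":0},{"x":0,"y":0.006,"z":0.0002,"roll":0},{"x":0,"y":0.006,"z":0.0002,"roll":0},{"x":0,"y":0.006,"z":0.0002,"roll":0},{"x":0,"y":0.006,"z":0.0002,"roll":0},{"x":0,"y":0.006,"z":0.0002,"roll":0},{"x":0,"y":0.006,"z":0.0002,"roll":0},{"x":0,"y":0.005,"z":0.0002,"roll":0},{"x":0,"y":0.004,"z":0.0002,"roll":0},{"x":0,"y":0.002,"z":0,"roll":0}]'
python3 to.py 0.5416 0.0265 0.036 0.28
```

```text
clock: 31.42
tcp_pos: [0.5327, 0.0236, 0.0364]
orientation: [3.105, 0.022, 1.847]
contact_force: [-1.3, -0.5, 2.2]
finger_gap: 0.128
t 31.43 p [0.5327 0.0236 0.0364] rpy [3.105 0.022 1.847] gap 0.128 F [-1.3 -0.5  2.2]
roll deg -0.2 after: x 0.0003 y 0.0094 z 0.0004  now: x 0.0003 y 0.0094
```

```bash
python3 -m pendant '[{"x":0,"y":-0.01,"z":0,"roll":0},{"x":0,"y":-0.02,"z":0,"roll":0},{"x":0,"y":-0.03,"z":-0.02,"roll":0},{"x":0,"y":-0.03,"z":-0.03,"roll":5},{"x":0,"y":-0.02,"z":-0.02,"roll":0},{"x":0,"y":0,"z":0,"roll":0}]' 255
python3 to.py 0.53 0.026 0.037 0.19
python3 - <<'E'
from h import *
for n in("top","scene"):
    im,d=imaging.get_image(n)
    for w in weights(n,im,d):
        if 0.4<w[2][0]<.7 and abs(w[2][1])<.1: print(n,*w)
E
```

```text
clock: 32.17
tcp_pos: [0.4176, -0.0045, 0.102]
orientation: [3.103, 0.017, 1.756]
contact_force: [0.5, -0.6, -0.4]
finger_gap: 0.0
t 32.17 p [ 0.4176 -0.0045  0.102 ] rpy [3.103 0.017 1.756] gap 0.0 F [ 0.5 -0.6 -0.4]
roll deg -0.3 after: x 0.0087 y 0.1161 z 0.0650  now: x 0.0092 y 0.1161
top [371.  205.5] 1020 [ 0.6445 -0.0993] 0.0479 0.0301
top [292.6 212.5] 428 [0.6424 0.0476] 0.0317 0.0436
top [305.8 258.8] 111 [0.5519 0.0272] 0.0097 0.0312
scene [338.1 217.8] 367 [ 0.6289 -0.0836] 0.0407 0.0272
scene [276.1 237.1] 438 [0.6334 0.0507] 0.0283 0.041
scene [312.2 263.8] 136 [0.547 0.027] 0.0105 0.0267
```

```bash
python3 to.py 0.5149 0.0215 0.038 0.19
python3 -m pendant '[{"x":0.003,"y":0.03,"z":0,"roll":-0.3},{"x":0.003,"y":0.03,"z":0.015,"roll":0},{"x":0.001,"y":0.03,"z":0.02,"roll":0},{"x":0,"y":0.004,"z":0.02,"roll":0},{"x":0,"y":0,"z":0.005,"roll":0},{"x":0,"y":0,"z":0,"roll":0}]'
python3 to.py 0.5149 0.0215 0.038 0.19
```

```text
t 32.27 p [ 0.4186 -0.0044  0.1011] rpy [3.104 0.017 1.757] gap 0.002 F [ 0.5 -0.2  0. ]
roll deg -0.2 after: x 0.0073 y 0.0994 z 0.0631  now: x 0.0076 y 0.0994
clock: 33.02
tcp_pos: [0.5178, 0.0215, 0.0375]
orientation: [3.105, 0.016, 1.764]
contact_force: [0.3, -0.3, 0.0]
finger_gap: -0.003
t 33.02 p [0.5178 0.0215 0.0375] rpy [3.105 0.016 1.764] gap -0.003 F [ 0.3 -0.3  0. ]
roll deg 0.2 after: x 0.0005 y -0.0028 z -0.0005  now: x 0.0005 y -0.0028
```

```bash
python3 -m pendant '[{"x":0.0005,"y":0.003,"z":0,"roll":0.2},{"x":0,"y":0.003,"z":0.0001,"roll":0},{"x":0,"y":0.003,"z":0.0001,"roll":0},{"x":0,"y":0.003,"z":0.0001,"roll":0},{"x":0,"y":0.003,"z":0.0001,"roll":0},{"x":0,"y":0.004,"z":0.0002,"roll":0},{"x":0,"y":0.004,"z":0.0002,"roll":0},{"x":0,"y":0.004,"z":0.0002,"roll":0}]'
python3 to.py 0.5752 0.0336 0.038 0.19
```

```text
clock: 34.02
tcp_pos: [0.5386, 0.0257, 0.0422]
orientation: [3.119, 0.019, 1.759]
contact_force: [-8.4, -0.7, 16.2]
finger_gap: 0.004
t 34.02 p [0.5386 0.0257 0.0422] rpy [3.119 0.019 1.759] gap 0.004 F [-8.4 -0.7 16.2]
roll deg -0.1 after: x 0.0009 y 0.0375 z 0.0042  now: x 0.0009 y 0.0375
```

```bash
python3 -m pendant '[{"x":0,"y":0,"z":-0.003,"roll":0}]'
python3 - <<'E'
from h import *
im,d=imaging.get_image("scene"); t,_=imaging.get_image("top")
for w in weights("scene",im,d):
    if 0.4<w[2][0]<.7 and abs(w[2][1])<.1: print(*w)
cv2.imwrite("pics/c9.png",np.hstack([cv2.resize(im[210:310,250:350,::-1],(600,600))]))
E
```

```text
clock: 34.15
tcp_pos: [0.5388, 0.0257, 0.0458]
orientation: [3.118, 0.019, 1.759]
contact_force: [-0.2, -0.2, 0.4]
finger_gap: 0.003
[274.8 236.2] 382 [0.6386 0.0529] 0.0313 0.0415
[309.6 265.3] 58 [0.5438 0.0338] 0.0147 0.0338
```

View pics/c9.png

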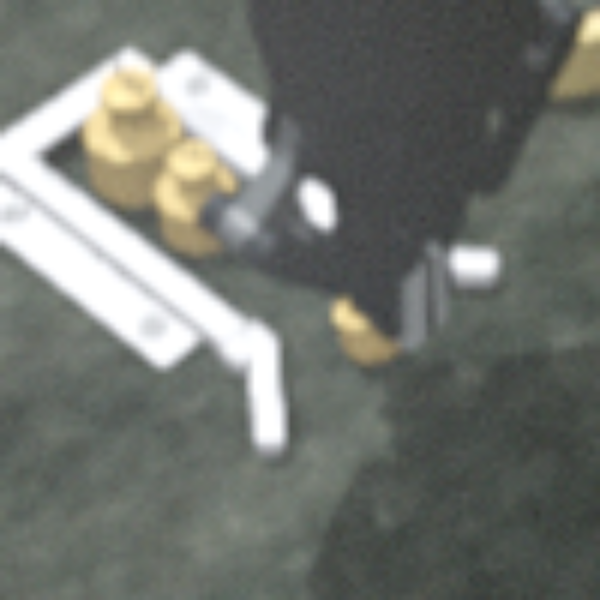

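```bash
python3 - <<'E'
from h import *
uv=[[250+a/6,210+b/6] for a,b in((403,346),(418,346),(437,322))]
for z in(0,.01,.015,.02): print(z,toworld("scene",uv,z)[:,:2].round(4).tolist())
K,D,r,t=cam("scene"); _,d=imaging.get_image("scene")
print(d[262:270,312:326])
v,u=np.mgrid[258:270,314:325]; P=deproj("scene",np.c_[u.ravel(),v.ravel()],d[258:270,314:325].ravel())
print((P[:,2].reshape(u.shape)*1000).round().astype(int))
E
```

```text
0 [[0.5442, 0.02], [0.5416, 0.0164], [0.5459, 0.0066]]
0.01 [[0.5373, 0.0245], [0.5348, 0.0209], [0.539, 0.0113]]
0.015 [[0.5338, 0.0267], [0.5313, 0.0232], [0.5356, 0.0136]]
0.02 [[0.5304, 0.0289], [0.5279, 0.0254], [0.5321, 0.0159]]
[[0.85777    0.8516799  0.84955305 0.8555058  0.85778946 0.8577231
  0.8551839  0.85617477 0.85963386 0.86310047 0.86524487 0.86750376
  0.9050854  0.9060762 ]
 [0.8638127  0.8549662  0.8520154  0.8556254  0.86156887 0.85973513
  0.8593968  0.85674083 0.86030656 0.86345935 0.86478853 0.86735564
  0.9036946  0.90593636]
 [0.86141735 0.8583107  0.85516787 0.86201596 0.8597029  0.8626328
  0.8605073  0.86168826 0.86356384 0.86321306 0.8696391  0.87353903
  0.902893   0.90311825]
 [0.8662164  0.86087984 0.8568306  0.8613031  0.86079943 0.8650475
  0.8611026  0.8634708  0.86664736 0.8669811  0.8745496  0.904061
  0.90124077 0.90135694]
 [0.8842154  0.8832294  0.86049116 0.8650654  0.86658263 0.86588097
  0.8644588  0.8654644  0.86351424 0.90050346 0.9022443  0.9012755
  0.90286386 0.901131  ]
 [0.88437414 0.88441485 0.88688207 0.8638452  0.8719753  0.867713

[... 275 characters left out ...]
.89036095 0.888519   0.89497447 0.89542544
  0.8944993  0.89421976 0.89697105 0.89517796 0.89752245 0.8968601
  0.89934564 0.89542633]]
[[ 52  51  49  49  50  50  49  44  45  40  32]
 [ 48  48  47  48  48  48  45  43  41  39  29]
 [ 48  47  45  41  46  43  41  40  39  36   1]
 [ 44  43  41  41  41  42  40  34  34  34   0]
 [ 44  39  37  37  39  39  36  33  32  30   1]
 [ 41  38  33  35  35  37  34  32  31  29   1]
 [ 37  32  34  31  33  32  31  31  26  23   0]
 [ 35  31  32  28  31  30  27  27  21  -2   0]
 [ 31  27  26  27  28  27  28   0  -2  -1  -2]
 [  9  27  21  24  23  24   0   1 695   0   2]
 [  7   7   6   0  23   0   0   1  -2   1   0]
 [  4   6   1   0   1   1  -1   0  -1  -1  -3]]
```

```bash
python3 -m pendant '[{"x":0,"y":-0.015,"z":0,"roll":0},{"x":0,"y":-0.03,"z":-0.015,"roll":0},{"x":0,"y":-0.04,"z":-0.03,"roll":0},{"x":0,"y":-0.03,"z":0,"roll":0},{"x":0,"y":0,"z":0,"roll":0}]'
python3 to.py 0.51 0.021 0.032 0.19
python3 - <<'E'
from h import *
for n in("top","scene"):
    im,d=imaging.get_image(n)
    for w in weights(n,im,d):
        if 0.4<w[2][0]<.7 and abs(w[2][1])<.1: print(n,*w)
E
```

```text
clock: 34.92
tcp_pos: [0.4163, 0.0044, 0.0858]
orientation: [3.123, 0.017, 1.759]
contact_force: [0.2, -0.2, 0.7]
finger_gap: 0.002
t 34.92 p [0.4163 0.0044 0.0858] rpy [3.123 0.017 1.759] gap 0.002 F [ 0.2 -0.2  0.7]
roll deg -0.1 after: x -0.0014 y 0.0952 z 0.0538  now: x -0.0013 y 0.0952
top [292.6 212.5] 432 [0.6392 0.0448] 0.0284 0.0443
top [305.8 258.8] 113 [0.5518 0.0276] 0.0096 0.0304
scene [334.1 217.9] 305 [ 0.627  -0.0742] 0.0366 0.0267
scene [275.9 237.2] 440 [0.634  0.0473] 0.0278 0.0419
scene [312.2 263.9] 138 [0.5468 0.0273] 0.0103 0.0271
```

```bash
python3 -m pendant '[{"x":-0.001,"y":0.03,"z":0.005,"roll":0},{"x":-0.001,"y":0.03,"z":0.015,"roll":0},{"x":0,"y":0.028,"z":0.02,"roll":0},{"x":0,"y":0,"z":0.011,"roll":0},{"x":0,"y":0,"z":0.003,"roll":0},{"x":0,"y":0,"z":0,"roll":0}]'
python3 to.py 0.51 0.0205 0.031 0.19
```

```text
clock: 35.78
tcp_pos: [0.5148, 0.0186, 0.0323]
orientation: [3.116, 0.019, 1.76]
contact_force: [-0.3, 0.1, -0.4]
finger_gap: -0.002
t 35.77 p [0.5148 0.0186 0.0323] rpy [3.116 0.019 1.76 ] gap -0.002 F [-0.3  0.1 -0.4]
roll deg -0.0 after: x 0.0027 y -0.0044 z 0.0013  now: x 0.0027 y -0.0044
```

```bash
python3 -m pendant '[{"x":0.003,"y":0.002,"z":0.0012,"roll":0},{"x":0,"y":0.003,"z":0.0002,"roll":0},{"x":0,"y":0.003,"z":0.0001,"roll":0},{"x":0,"y":0.003,"z":0.0001,"roll":0},{"x":0,"y":0.003,"z":0.0001,"roll":0},{"x":0,"y":0.003,"z":0.0001,"roll":0},{"x":0,"y":0.003,"z":0.0001,"roll":0}]'
python3 to.py 0.5752 0.0336 0.031 0.19
```

```text
clock: 36.65
tcp_pos: [0.5343, 0.0255, 0.0324]
orientation: [3.115, 0.02, 1.76]
contact_force: [0.2, 0.3, 0.1]
finger_gap: -0.003
t 36.65 p [0.5343 0.0255 0.0324] rpy [3.115 0.02  1.76 ] gap -0.003 F [0.2 0.3 0.1]
roll deg -0.1 after: x 0.0002 y 0.0417 z 0.0014  now: x 0.0002 y 0.0417
```

```bash
python3 -m pendant '[{"x":0,"y":0.004,"z":0.0005,"roll":0},{"x":0,"y":0.004,"z":0.0003,"roll":0},{"x":0,"y":0.004,"z":0.0002,"roll":0},{"x":0,"y":0.004,"z":0.0002,"roll":0}]'
python3 to.py 0.5752 0.0336 0.031 0.19
python3 - <<'E'
from h import *
for n in("scene",):
    im,d=imaging.get_image(n)
    for w in weights(n,im,d):
        if 0.4<w[2][0]<.7 and abs(w[2][1])<.1: print(n,*w)
    cv2.imwrite("pics/c10.png",cv2.resize(im[210:310,250:350,::-1],(600,600)))
E
```

```text
clock: 37.15
tcp_pos: [0.5506, 0.0287, 0.0313]
orientation: [3.116, 0.02, 1.76]
contact_force: [-1.9, -0.2, 1.2]
finger_gap: -0.002
t 37.15 p [0.5506 0.0287 0.0313] rpy [3.116 0.02  1.76 ] gap -0.002 F [-1.9 -0.2  1.2]
roll deg -0.1 after: x 0.0002 y 0.0251 z 0.0003  now: x 0.0002 y 0.0251
scene [274.  235.1] 341 [0.6341 0.0516] 0.0247 0.0419
```

```bash
python3 -m pendant '[{"x":0,"y":0.004,"z":0.0001,"roll":0},{"x":0,"y":0.004,"z":0.0001,"roll":0}]'
python3 - <<'E'
from h import *
im,d=imaging.get_image("scene")
m=cv2.inRange(cv2.cvtColor(im,cv2.COLOR_RGB2HSV),(12,70,60),(32,255,255)); N,l,st,c=cv2.connectedComponentsWithStats(m)
for i in range(1,N):
    if 8<st[i,4]<500 and 260<c[i][0]<350 and 220<c[i][1]<300:
        v,u=np.nonzero(l==i); P=deproj("scene",np.c_[u,v],d[v,u]); print(st[i],P.mean(0).round(4),P[:,2].min().round(3),P[:,2].max().round(3))
E
```

```text
clock: 37.45
tcp_pos: [0.5597, 0.0303, 0.0314]
orientation: [3.115, 0.02, 1.76]
contact_force: [-1.0, 0.2, -0.1]
finger_gap: -0.001
[263 222  22  22 280] [0.6403 0.0518 0.0236] 0.001 0.041
```

```bash
python3 -m pendant '[{"x":0,"y":-0.015,"z":0,"roll":0},{"x":0,"y":-0.04,"z":-0.01,"roll":0},{"x":0,"y":-0.04,"z":-0.03,"roll":0},{"x":0,"y":-0.04,"z":0,"roll":0},{"x":0,"y":0,"z":0,"roll":0}]'
python3 to.py 0.535 0.0255 0.031 0.19
python3 - <<'E'
from h import *
for n in("top","scene"):
    im,d=imaging.get_image(n)
    for w in weights(n,im,d):
        if 0.4<w[2][0]<.7 and abs(w[2][1])<.1: print(n,*w)
E
```

```text
clock: 38.12
tcp_pos: [0.4181, 0.005, 0.067]
orientation: [3.117, 0.019, 1.76]
contact_force: [0.4, 0.3, -0.0]
finger_gap: -0.002
t 38.12 p [0.4181 0.005  0.067 ] rpy [3.117 0.019 1.76 ] gap -0.002 F [ 0.4  0.3 -0. ]
roll deg -0.0 after: x -0.0020 y 0.1186 z 0.0360  now: x -0.0019 y 0.1186
top [292.6 212.6] 425 [0.642  0.0487] 0.0315 0.0435
top [302.3 243. ] 109 [0.5821 0.032 ] 0.0098 0.0289
scene [336.2 192.5] 285 [ 0.6539 -0.0992] 0.0383 0.0279
scene [333.2 217.9] 281 [ 0.6294 -0.0746] 0.036 0.0258
scene [276.  237.1] 435 [0.6332 0.0484] 0.0278 0.0418
scene [300.1 254.3] 126 [0.5775 0.0328] 0.0098 0.0268
```

```bash
python3 -m pendant '[{"x":-0.001,"y":0.04,"z":0,"roll":0},{"x":-0.001,"y":0.04,"z":0.01,"roll":0},{"x":0,"y":0.035,"z":0.014,"roll":0},{"x":0,"y":0,"z":0.011,"roll":0},{"x":0,"y":0,"z":0,"roll":0}]'
python3 to.py 0.5404 0.0259 0.031 0.19
```

```text
clock: 38.85
tcp_pos: [0.5463, 0.0247, 0.0361]
orientation: [3.105, 0.023, 1.761]
contact_force: [0.2, -0.2, 0.2]
finger_gap: 0.002
t 38.85 p [0.5463 0.0247 0.0361] rpy [3.105 0.023 1.761] gap 0.002 F [ 0.2 -0.2  0.2]
roll deg -0.0 after: x 0.0023 y -0.0056 z 0.0051  now: x 0.0023 y -0.0056
```

```bash
python3 -m pendant '[{"x":0.0023,"y":0,"z":0.005,"roll":0},{"x":0,"y":0.001,"z":0.001,"roll":0},{"x":0,"y":0.003,"z":0.0003,"roll":0},{"x":0,"y":0.003,"z":0.0001,"roll":0},{"x":0,"y":0.003,"z":0.0001,"roll":0},{"x":0,"y":0.003,"z":0.0001,"roll":0},{"x":0,"y":0.003,"z":0.0001,"roll":0}]'
python3 to.py 0.576 0.0330 0.031 0.19
```

```text
clock: 39.72
tcp_pos: [0.561, 0.0299, 0.0307]
orientation: [3.105, 0.023, 1.76]
contact_force: [0.0, -0.1, 0.4]
finger_gap: -0.003
t 39.73 p [0.561  0.0299 0.0307] rpy [3.105 0.023 1.76 ] gap -0.003 F [ 0.  -0.1  0.4]
roll deg -0.0 after: x 0.0002 y 0.0154 z -0.0003  now: x 0.0002 y 0.0154
```

Push the last 15 mm, then withdraw and look.

```bash
python3 -m pendant '[{"x":0,"y":0.003,"z":0.0001,"roll":0},{"x":0,"y":0.003,"z":0.0001,"roll":0},{"x":0,"y":0.003,"z":0.0001,"roll":0},{"x":0,"y":0.003,"z":0.0001,"roll":0},{"x":0,"y":0.002,"z":0.0001,"roll":0},{"x":0,"y":0,"z":0,"roll":0}]'
python3 to.py 0.576 0.0330 0.031 0.19
python3 -m pendant '[{"x":0,"y":-0.01,"z":0,"roll":0},{"x":0,"y":-0.02,"z":0,"roll":0},{"x":0,"y":-0.04,"z":-0.02,"roll":0},{"x":0.03,"y":-0.05,"z":-0.04,"roll":0},{"x":0.03,"y":-0.04,"z":-0.02,"roll":0},{"x":0.03,"y":0,"z":0,"roll":0},{"x":0,"y":0,"z":0,"roll":0},{"x":0,"y":0,"z":0,"roll":0}]'
python3 - <<'E'
from h import *
A=[]
for n in("top","scene"):
    im,d=imaging.get_image(n); A.append(im)
    for w in weights(n,im,d):
        if 0.4<w[2][0]<.7 and abs(w[2][1])<.2: print(n,*w)
    hsv=cv2.cvtColor(im,cv2.COLOR_RGB2HSV); m=cv2.inRange(hsv,(12,70,60),(32,255,255))
r=[rect(n,i,.55,-.03,.13,.15,z,3000) for n,i,z in(("top",A[0],.016),("scene",A[1],.016))]
cv2.imwrite("pics/c11.png",np.hstack(r)[:,:,::-1])
E
```

```text
clock: 40.48
tcp_pos: [0.5754, 0.0327, 0.0305]
orientation: [3.106, 0.023, 1.76]
contact_force: [-0.0, 0.7, -0.2]
finger_gap: 0.002
t 40.48 p [0.5754 0.0327 0.0305] rpy [3.106 0.023 1.76 ] gap 0.002 F [-0.   0.7 -0.2]
roll deg -0.0 after: x 0.0002 y 0.0006 z -0.0005  now: x 0.0002 y 0.0006
clock: 41.48
tcp_pos: [0.3963, 0.0892, 0.0989]
orientation: [3.106, 0.023, 1.759]
contact_force: [-0.3, 0.0, -0.6]
finger_gap: 0.001
top [371.1 205.5] 1015 [ 0.6443 -0.1001] 0.0475 0.0306
top [292.6 212.6] 428 [0.6421 0.0469] 0.0315 0.0436
top [234.3 233.4] 80 [0.6051 0.1606] 0.0152 0.0248
top [300.3 235. ] 107 [0.5973 0.0351] 0.0096 0.0294
top [220.6 244.7] 70 [0.5891 0.1796] 0.0147 0.0597
scene [280.1 240.1] 600 [0.6262 0.0445] 0.0439 0.0409
scene [226.1 284.3] 318 [0.5921 0.1692] 0.0278 0.0592
```

View pics/c11.png

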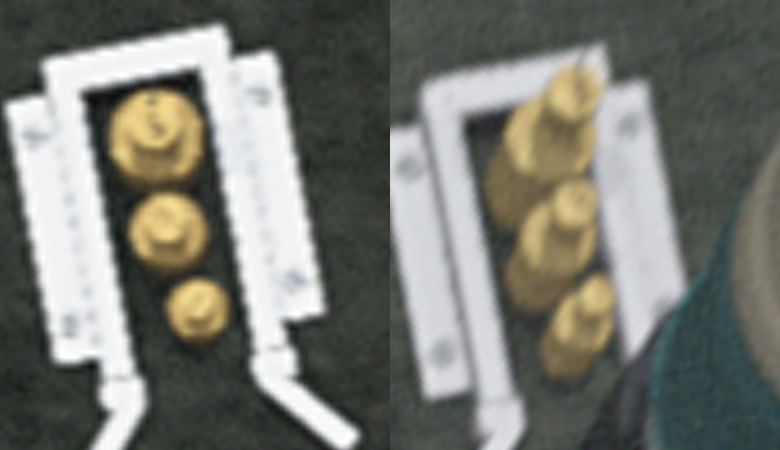

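```bash
python3 -c "
from workcell import sign_off; print(sign_off())"
```

```text
the job is handed in; nothing more can be done
None
```

I pushed the large, then the medium, then the small weight through the gate, and the job was handed in at about 41.5 s. The verdict isn't reported, so success is judged from my own last checks.

**Last pictures:** all three weights stand upright in the slot, in the right order. Distances below are along the slot from the gate.

| Weight | Distance past gate | Required at the end | How measured |
|---|---|---|---|
| Large | about 77–79 mm | at least 58 mm | from its position when pushed in, and the picture |
| Medium | about 50 mm | at least 31 mm | from the tool's final position, and the picture |
| Small | about 21 mm | at least 13 mm | top camera, corrected for its 2 mm offset |

The stamp and tape roll are still at their starting positions to within a few millimetres. The gripper was clear of everything.

**What went wrong along the way:**
- **Small weight:** the fingertips were too high on one push, rode up on it and pressed with about 18 N. That is under the 30 N limit for the weights, and the weight neither moved nor tipped. I backed off and pushed lower with the fingers closed.
- **Medium weight:** one push stalled at the gate with about 4 N. I backed off, closed the fingers and pushed it through.
- **Tool tilt:** the tool leaned by up to about 0.04 rad while moving, and I corrected for the height drift this caused.
- **Cameras:** the two cameras disagreed by 2–5 mm in x, so I averaged them.

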